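# Set a syringe pump to its start mark

### The job

Get the bench syringe pump ready to run. With a fingertip, push the swivelling clamp fully across the syringe barrel so that the syringe is held, and only then roll the knurled wheel, its top going away from the robot, until the pusher has closed the gap to the plunger and driven it so far that the front of the black seal stands at the full ring mark on the barrel, no further. Grip and lift nothing, move the pusher and the plunger by the wheel only, and leave the pump and the things around it where they stand.

Things in the scene. Friction and masses are not known exactly. Their poses are not given: they have to be found in the camera images.
- pump: Bench syringe pump, 112 x 310 mm, 3 kg, loose on rubber feet. Origin: centre of its underside; +x to its back, +y to the wheel end, -y to the nozzle, z up. The syringe (clear, 29 mm thick) lies along y, axis 78 mm up, top 92.5 mm. The pusher block stays within y = 15 to 75 mm, up to 104 mm high. Nothing is higher than 130 mm
- wheel_top (a point): Highest point of the knurled black adjuster wheel, 78.5 mm above the pump's underside, at x = 0, y = 129 mm in the pump's frame. Wheel 47 mm in diameter, 16 mm wide, axis along the pump's y, in a slot of the end block; it stands 16.5 mm out of the block's top. Fixed to the pump (does not turn with the wheel)
- wheel (a joint): Angle of the wheel, rad: grows as its top rolls toward the pump's +x (away from the robot), which drives the pusher toward the plunger by 16 mm a turn (2.55 mm per rad). It stays where it is left; turning takes about 2 N at the rim, so a fingertip that presses on it with some 6 to 12 N rolls it without slipping. Starts between -0.9 and 0.9
- pusher_front (a point): Centre of the pusher block's front face (the face that meets the plunger); moves along the pump's -y. Its y minus that of plunger_flange, in the pump's frame, is the gap, 2.5 to 11.5 mm at the start
- plunger_flange (a point): Centre of the rear face of the plunger's white thumb flange (disc 33 mm in diameter), on the syringe axis. The plunger slides along the pump's -y when pushed and is not drawn back by the pusher
- seal_front (a point): Centre of the front face of the plunger's black rubber seal, inside the clear barrel, on the syringe axis; starts 5 to 9 mm on the +y side of the ring mark
- ring_mark (a point): Centre of the full ring mark round the barrel, on the syringe axis (the other graduations are short ticks). The seal's front must stop in this ring's plane, across the pump's y
- clamp (a joint): Angle of the barrel clamp, rad: 0 = square across the barrel, against its stop; positive = swung open toward the nozzle end (-y). Starts between 0.6 and 1.0; stays where it is left, 0.7 N at the tab moves it
- clamp_tab (a point): Top of the clamp's upright finger tab: round post 14 mm in diameter, its top 128 mm above the pump's underside, standing free for 24 mm above the clamp's bar (bar 10 mm thick, 14 mm wide, top at 104 mm), 72 mm from the pivot. With the clamp at angle a the tab lies from the pivot at (-cos a, -sin a) x 72 mm in the pump's frame, so it closes by moving toward +y and -x
- clamp_pivot (a point): Pivot of the clamp, on its vertical axis, 106 mm above the pump's underside
- oil_bottle: Brown immersion-oil bottle with black cap, 26 x 26 x 60 mm, stands behind the pump; origin: centre of its underside. Bystander
- cup: Specimen cup with orange lid, 63 mm in diameter, 72 mm high, left of the pump; origin: centre of its underside. Bystander
- cover_box: Small yellow-lidded coverslip box, 32 x 32 x 17 mm, left of the pump; origin: centre of its underside. Bystander
- counter: Round tally counter, 45 x 61 x 27 mm, right of the pump; origin: centre of its underside. Bystander
- swab: White swab tube, 11 x 84 mm, lying behind the pump; origin: centre of its underside. Bystander

How it is judged:
By the outcome, as a careful person would: the job done as asked, in the order asked, and still so for the second after the job is handed in, with the robot touching nothing.
It also fails if it takes over 72 s, if anything falls off the work surface, if the arm or the gripper's body presses on something with over 40 N, if the wrist force passes 120 N, or if a joint passes its speed limit or range.

### The arm

A 6-joint arm with a two-finger parallel gripper is mounted at the origin on a cart in front of the work surface, level with it; the furniture and walls round the work are solid. World frame = base frame: x ahead of the robot, y to its left, z up, the work surface at z = 0. Lengths are in mm, angles in rad, forces in N, time in s.
With the tool pointing down it reaches from about 350 to 975 mm from the base axis. Payload 7.1 kg.
Tool frame: the origin (TCP) lies midway between the tips of the shut fingers; the grasp point (between the pads) lies 19 mm behind it (ctrl.grip_point_offset is the distance from the TCP to the grasp point, in mm); z points along the fingers, y is the line along which they close (so a half turn about z gives the same grasp; the last joint's range is limited). The gripper opens to 88 mm and grips with 3 to 60 N. Pads are 20 mm wide; open, the fingers measure 115 mm over their backs; the gripper's body (75 mm by 178 mm) begins 61 mm behind the grasp point.
Start: joints at [-1.333, 0.423, 1.63, -0, 1.089, -0.019], TCP at [158.761, -604.483, 222.675] pointing down, gripper open.
Joint ranges: [-3, 3], [-0.9, 2.11], [0.09, 2.58], [-1.31, 4.45], [0.11, 2.69], [-2.54, 2.54]. Speed limits (rad/s): [2.39, 2.39, 3.01, 3.14, 3.14, 3.14].

### API

Orientations are given as a rotation vector (axis times angle).
In Python, from workcell import get_obs, optics, close_job, spotter, ctrl gives the robot as it stands. The module is installed in compiled form; this text tells all that it offers.
- The arm moves only by the tool move_arm, never from a script. Its argument "rows" is a list of rows, each a list of 5 numbers: the shift along the tool's x, y, z in cm, then the turn about the tool's z in degrees, then the opening in per cent of the stroke, from 0 (shut) to 100 (fully open). A call has 1 to 10 rows; each row shifts and turns the commanded pose from where the row before left it, along the tool's axes as they then stand; what a row does not reach is not made up. A row lasts 1/8 s, in which the tool goes at most 62.5 mm and 10.7 degrees, less where a joint would pass 70% of its speed; a pose out of reach is approached as far as the arm can. A call with a gripper value outside its range is refused whole. The fingers move at their own pace and stop on an object; the grip force is fixed at half the most. Time passes only in rows, so rows that do not move let the fingers close. It gives the time, the measured TCP pose, the force, the opening and the grip force at its end, in the units of the state.
- get_obs(): the state, without advancing time (a new reading comes with each control period).
- optics.get_image(name): name is "side" or "top"; returns the picture (400x640x3 uint8, blue, green, red); there is no depth.
- optics.calibration(name): a dict with "camera_matrix" (3x3 intrinsics, pixels), "distortion" ([k1, k2, p1, p2, k3] as OpenCV has them; the pictures are not rectified), "xyz" and "orientation" of the camera in the world. Camera axes: x right, y down, z forward; pixel columns grow to the right and rows downward; lengths in mm; the calibration is good to about 2 mm. A picture is of the moment at which its call begins. calibration takes no time and is no camera call.
- close_job(): hands the job in; it is judged then, once.
Trained networks look in the newest picture that a camera, given by its name, has taken for a name from the list of things; names that differ only in an ending like _2 or _b are one class to them, and where a whole thing is asked for, a point or a joint stands for the part that bears it (a point fixed in the world has none). Each returns a list of dicts, best first, with "conf" (0 to 1); they miss things now and then, are a little off and sometimes report something else, mostly with a low value. They report only what shows in the picture. A call takes as long as a camera call.
- spotter.find_in(camera, label): "point" ([column, row] in pixels, amid what is visible of it).
- spotter.regions_of(camera, label): "region" (400x640 bool, what is visible of it) and "point" ([column, row] in pixels, amid what is visible of it).
The state is a dict: "t": time; "qpos": joint angles; "qvel": joint speeds; "joint_torque": joint torques, N m; "ee_pos": TCP position; "orientation": TCP orientation; "ft_force": force on the tool from outside, world axes, zero at the start; "moment": the same for the moment, N m; "width": finger opening in mm; "grasp_force": force on a finger pad.
Only numpy, scipy, OpenCV 4.12 (cv2) and the standard library are available. Lean on these libraries where they do the work, as an engineer would, in place of code of your own. Each camera call takes 0.05 s, during which the arm holds its last target. There are 200 camera calls.

## Working session

There is one attempt and no reset: what is moved stays moved. The work goes in short steps, Python scripts to look and compute and a tool call to move; the robot and the scene stay as the last step left them, time stands still between calls to the robot, and variables do not carry over. Pictures are saved under pics/ and viewed, at most 10 in all, crops included, and the job is handed in when it is done.

Besides the shell and the picture viewer there is one more tool, called after "Request:" as name(argument=value, ...) on one line, values as JSON. move_arm: Moves the arm, as the interface text tells. Its arguments: {"type":"object","properties":{"rows":{"type":"array","items":{"type":"array","items":{"type":"number"}}}},"required":["rows"]}

```bash
mkdir -p pics
cat > h.py <<'E'
import numpy as np, cv2
from scipy.spatial.transform import Rotation as R
from workcell import get_obs, optics, close_job, spotter, ctrl
def cal(n):
    c=optics.calibration(n); K=np.array(c["camera_matrix"]); d=np.array(c["distortion"]); o=np.array(c["orientation"],float)
    Rm=R.from_rotvec(o).as_matrix() if o.size==3 else o
    return K,d,Rm,np.array(c["xyz"],float)
def ray(n,p):
    K,d,Rm,t=cal(n); u=cv2.undistortPoints(np.array([[p]],float),K,d)[0,0]
    v=Rm@np.array([u[0],u[1],1]); return t,v/np.linalg.norm(v)
def atz(n,p,z):
    t,v=ray(n,p); return t+v*(z-t[2])/v[2]
def tri(p1,p2):
    (a,u),(b,v)=ray("side",p1),ray("top",p2)
    s=np.linalg.lstsq(np.c_[u,-v],b-a,rcond=None)[0]; x,y=a+s[0]*u,b+s[1]*v
    return (x+y)/2,np.linalg.norm(x-y)
def proj(n,X):
    K,d,Rm,t=cal(n); return cv2.projectPoints(((np.atleast_2d(X)-t)@Rm),np.zeros(3),np.zeros(3),K,d)[0][:,0]
E
python3 - <<'E'
from h import *
np.set_printoptions(precision=3,suppress=True)
for n in("side","top"):
    im=optics.get_image(n); cv2.imwrite(f"pics/{n}0.png",im); K,d,Rm,t=cal(n); print(n,t,Rm[:,2],K[0,0])
    for l in "pump wheel_top pusher_front plunger_flange seal_front ring_mark clamp_tab clamp_pivot oil_bottle cup cover_box counter swab".split():
        r=spotter.find_in(n,l); print(l,[(np.round(q["point"],1),round(q["conf"],2)) for q in r[:2]])
print(get_obs())
E
```

```text
side [ 632.213 1145.129  532.201] [-0.048 -0.933 -0.358] 466.66189828151226
pump [(array([335.5, 227.2]), 0.84)]
wheel_top [(array([334.3, 221.4]), 0.71)]
pusher_front [(array([334.5, 216. ]), 0.95)]
plunger_flange []
seal_front [(array([331. , 227.6]), 0.18)]
ring_mark [(array([332.2, 225.2]), 0.97)]
clamp_tab [(array([331.1, 184.9]), 0.73)]
clamp_pivot [(array([333.8, 224.1]), 0.74)]
oil_bottle [(array([296.8, 224. ]), 0.73)]
cup [(array([351.7, 286.1]), 0.83)]
cover_box [(array([295.9, 299.6]), 0.71)]
counter []
swab [(array([306.8, 212. ]), 0.45)]
top [ 312.276  -21.559 1384.85 ] [ 0.178 -0.002 -0.984] 449.53461059158974
pump [(array([318.7, 214. ]), 0.76)]
wheel_top [(array([317.3, 212.6]), 0.92)]
pusher_front [(array([301.4, 204.6]), 0.49), (array([320.5, 182.9]), 0.2)]
plunger_flange [(array([308.8, 203.5]), 0.64)]
seal_front []
ring_mark [(array([316.7, 213.2]), 0.79), (array([433.4, 216.7]), 0.47)]
clamp_tab [(array([352.6, 206.7]), 0.64)]
clamp_pivot [(array([320.8, 209.7]), 0.58)]
oil_bottle [(array([354.7, 206.1]), 0.21)]
cup [(array([203.1, 207.7]), 0.72), (array([309.7, 203.4]), 0.44)]
cover_box []
counter [(array([435.3, 217.9]), 0.55)]
swab [(array([212.8, 174.4]), 0.67)]
{'t': 1.4, 'qpos': array([-1.333,  0.423,  1.63 , -0.   ,  1.089, -0.019]), 'qvel': array([ 0.   , -0.002, -0.   ,  0.   ,  0.001,  0.002]), 'joint_torque': array([  0.   , -54.457, -27.404,   0.064,   0.017,  -0.   ]), 'ee_pos': array([ 158.756, -604.469,  222.659]), 'orientation': array([-3.116, -0.402,  0.   ]), 'ft_force': array([-0.128, -0.022, -0.011]), 'moment': array([-0.001, -0.002, -0.009]), 'grasp_force': 0.0, 'width': 87.81672041330816}
```

Run:
```python
import cv2
a=cv2.imread("pics/top0.png")[150:270,180:460]; b=cv2.imread("pics/side0.png")[150:330,240:420]
A=cv2.resize(a,None,fx=2.85,fy=2.85,interpolation=cv2.INTER_CUBIC)
cv2.imwrite("pics/topA.png",cv2.resize(a[20:100,75:195],None,fx=6.6,fy=6.6,interpolation=cv2.INTER_CUBIC))
cv2.imwrite("pics/sideA.png",cv2.resize(b,None,fx=3.3,fy=3.3,interpolation=cv2.INTER_CUBIC))
```

```text
(no output)
```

View pics/topA.png

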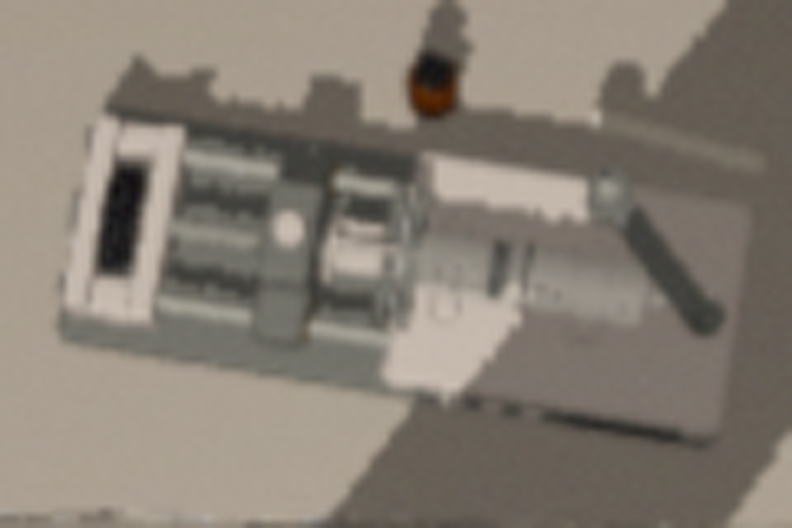

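View pics/sideA.png

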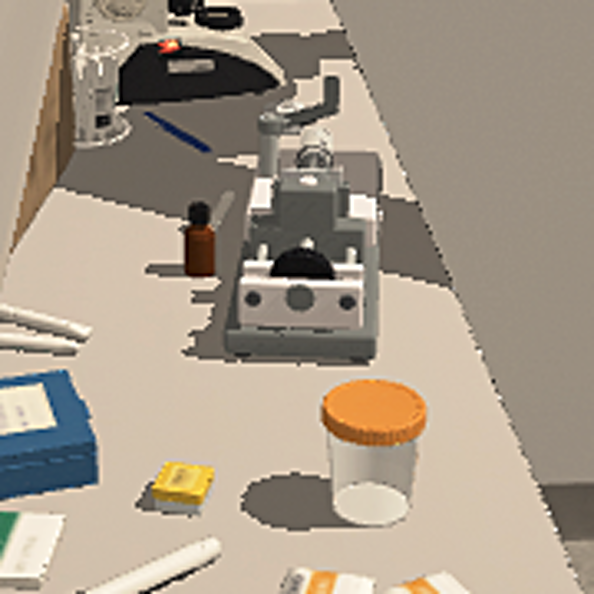

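View pics/top0.png

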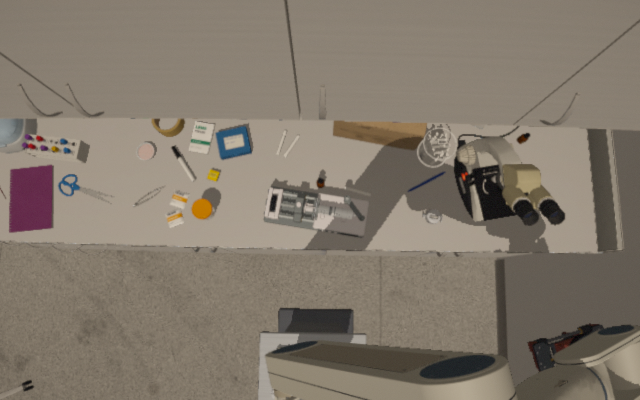

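Top view: the wheel is at (274,203), clamp pivot at (347,199), tab at (362,218), dark seal at about (331,211) and ring mark at about (335,211). The pusher block spans columns 295–303. Side view: the pump is seen end-on, with the wheel nearest the camera. Next I'll compute the poses.

Run:
```python
from h import *
from scipy.optimize import least_squares
np.set_printoptions(precision=1,suppress=True)
c=lambda x,y:(x/6.6+255-.42,y/6.6+170-.42)
s=lambda x,y:(x/3.3+240-.35,y/3.3+150-.35)
for n,p,z in [("wheel",(124,216),76),("piv",(610,192),106),("tab",(709,315),128),("seal f",(508,268),78),("ring",(528,270),78),("blk A",(105,120),62),("blk B",(185,127),62),("blkC",(152,322),62),("blkD",(66,315),62),("baseBR",(712,437),20),("baseBL",(60,338),20),("baseTR",(750,205),20)]:
    print(n,atz("top",c(*p),z))
print("tri tab",tri(s(332,78),c(709,315)),"piv",tri(s(268,120),c(610,192)))
for n,p,z in [("micro",(555,215),200),("cupR",(202,209),72),("counter",(432,217),25),("benchfront",(420,247),0),("cab",(320,118),300)]: print(n,atz("top",p,z))
# pose fit
def W(q,P):
    P=np.atleast_2d(P).astype(float); cs,sn=np.cos(q[2]),np.sin(q[2])
    return np.c_[q[0]+cs*P[:,0]-sn*P[:,1],q[1]+sn*P[:,0]+cs*P[:,1],P[:,2]]
# q: x,y,yaw, pivot x,y, clamp angle, base height
def f(q):
    a=q[5]; h=q[6]; tab=[q[3]-72*np.cos(a),q[4]-72*np.sin(a),128]
    P=[[0,129,77],[q[3],q[4],110],tab,[-56,-155,h],[-56,155,h],[56,-155,h]]
    pt=proj("top",W(q,P)); 
    o=[c(124,216),c(610,190),c(709,312),c(714,437),c(60,338),c(750,203)]
    r=[(pt-np.array(o)).ravel()]
    ps=proj("side",W(q,[[q[3],q[4],110],tab,[0,129,77]])); o=[s(268,120),s(332,78),s(302,252)]
    r.append((ps-np.array(o)).ravel()); return np.concatenate(r)
q=least_squares(f,[430,50,-.1,30,-60,.8,20]).x; 
print(np.round(q,3)); print(f(q).reshape(-1,2))
print("wheel",W(q,[[0,129,78.5]]),"tab",W(q,[[q[3]-72*np.cos(q[5]),q[4]-72*np.sin(q[5]),128]]),"tab0",W(q,[[q[3]-72,q[4],128]]))
np.save("q.npy",q)
print(get_obs()["t"])
```

```text
wheel [532.8 122.8  76. ]
piv [542.7 -93.  106. ]
tab [ 486.1 -134.6  128. ]
seal f [512.4 -49.4  78. ]
ring [511.7 -58.3  78. ]
blk A [579.3 134.7  62. ]
blk B [576.8  98.2  62. ]
blkC [487.1 109.9  62. ]
blkD [489.5 148.8  62. ]
baseBR [ 444.3 -146.    20. ]
baseBL [484.3 156.5  20. ]
baseTR [ 553.3 -163.3   20. ]
tri tab (array([ 485.7, -134.7,  126.4]), np.float64(1.3529725080514625)) piv (array([543.6, -93.2, 103.1]), np.float64(0.7263876342042992))
micro [ 491.7 -658.2  200. ]
cupR [509.1 335.   72. ]
counter [ 505.3 -359.4   25. ]
benchfront [ 414.6 -326.2    0. ]
cab [714.6 -11.7 300. ]
[518.8  -3.1  -0.1  35.6 -83.8   0.8  16.2]
[[-0.7 -0.8]
 [-0.7 -0.3]
 [-0.2  0.4]
 [ 0.8  0.3]
 [-0.3  0.7]
 [ 0.1  0. ]
 [ 0.2 -2. ]
 [-0.4 -0.5]
 [-0.2 -0.1]]
wheel [[535.  124.9  78.5]] tab [[ 486.2 -134.2  128. ]] tab0 [[472.2 -81.7 128. ]]
1.4
```

```bash
cat >> h.py <<'E'
q=np.load("q.npy")
def P(w):
    c,s=np.cos(q[2]),np.sin(q[2]); d=np.array(w)[:2]-q[:2]; return np.array([c*d[0]+s*d[1],-s*d[0]+c*d[1],w[2]])
def st():
    o=get_obs(); yaw=R.from_rotvec(o["orientation"]).as_matrix()[:,0]; 
    print("t",round(o["t"],2),"pump-frame TCP",P(o["ee_pos"]).round(1),"yaw err deg",np.degrees(np.arctan2(yaw[1],yaw[0])-q[2]).round(2),"F",np.round(o["ft_force"],1),"w",round(o["width"],1))
E
python3 - <<'E'
from h import *
print(q.round(3)); st(); a=q[5]; print("tab",q[3]-72*np.cos(a),q[4]-72*np.sin(a),"tab0",q[3]-72,q[4])
print("direct wheel",P([532.8,122.8,0]),"blkcentre",P([533.2,122.9,0]))
E
```

```text
[ 5.18784e+02 -3.10000e+00 -1.26000e-01  3.56440e+01 -8.38290e+01
  7.73000e-01  1.62350e+01]
t 1.4 pump-frame TCP [-281.7 -641.8  222.7] yaw err deg 21.92 F [-0.1 -0.  -0. ] w 87.8
tab -15.880807008298547 -134.11947891746243 tab0 -36.3558514036246 -83.82853589651303
direct wheel [ -1.88880574 126.6639774    0.        ] blkcentre [ -1.50451118 126.81336846   0.        ]
```

Request:
move_arm(rows=[[0,0,0,7.3,0],[0,0,0,7.3,0],[0,0,0,7.3,0]])

```text
t: 1.78
ee_pos: [158.8, -604.5, 222.7]
orientation: [3.135, -0.203, -0.0]
ft_force: [1.0, 0.0, 0.2]
width: 61.5
grasp_force: 0.0
```

Request:
move_arm(rows=[[2.65,-4.74,0,0,0],[2.65,-4.74,0,0,0],[2.65,-4.74,0,0,0],[2.65,-4.74,0,0,0],[2.65,-4.74,0,0,0],[2.65,-4.74,0,0,0],[2.65,-4.74,-1,0,0],[2.65,-4.74,-1,0,0],[2.65,-4.74,0,0,0],[2.65,-4.74,0,0,0]])

```text
t: 3.02
ee_pos: [482.1, -165.9, 243.2]
orientation: [3.135, -0.197, 0.002]
ft_force: [1.3, -0.9, 0.3]
width: 0.5
grasp_force: 0.0
```

```bash
python3 -c "
from h import *
st()"
```

```text
t 3.02 pump-frame TCP [ -16.  -166.1  243.2] yaw err deg 0.02 F [ 1.3 -0.9  0.3] w 0.5
```

Request:
move_arm(rows=[[0,0.2,4.4,0,0],[0,0,4.4,0,0],[0,0,3,0,0],[0,0,1.4,0,0],[0,0,0,0,0]])

```text
t: 3.65
ee_pos: [480.5, -169.3, 110.3]
orientation: [-3.135, 0.197, 0.002]
ft_force: [0.7, -0.5, 0.4]
width: 0.8
grasp_force: 0.0
```

Run:
```python
from h import *
st()
a=optics.get_image("top")[180:240,310:390];b=optics.get_image("side")[150:240,290:380]
cv2.imwrite("pics/a.png",np.hstack([cv2.resize(a,(533,400),interpolation=3)[:, :400],cv2.resize(b,(400,400),interpolation=3)]))
```

```text
t 3.65 pump-frame TCP [ -17.1 -169.7  110.3] yaw err deg 0.02 F [ 0.7 -0.5  0.4] w 0.8
```

View pics/a.png

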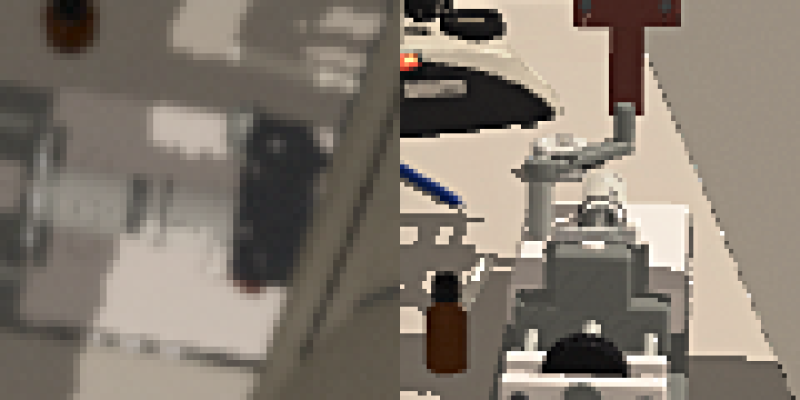

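Request:
move_arm(rows=[[0,-1.2,0,0,0],[-0.2,-0.6,0,0,0],[-0.5,-0.7,0,0,0],[-0.4,-0.7,0,0,0],[-0.4,-0.7,0,0,0],[-0.2,-0.7,0,0,0],[-0.2,-0.6,0,0,0],[0,-0.3,0,0,0]])

```text
t: 4.75
ee_pos: [468.7, -111.9, 110.6]
orientation: [-3.135, 0.196, 0.0]
ft_force: [-0.9, -0.7, -0.2]
width: 0.8
grasp_force: 0.5
```

Run:
```python
from h import *
st()
b=optics.get_image("side")[150:240,290:380]
cv2.imwrite("pics/b.png",cv2.resize(b,(500,500),interpolation=3))
```

```text
t 4.75 pump-frame TCP [ -36.  -114.3  110.6] yaw err deg 0.04 F [-0.9 -0.7 -0.2] w 0.8
```

View pics/b.png

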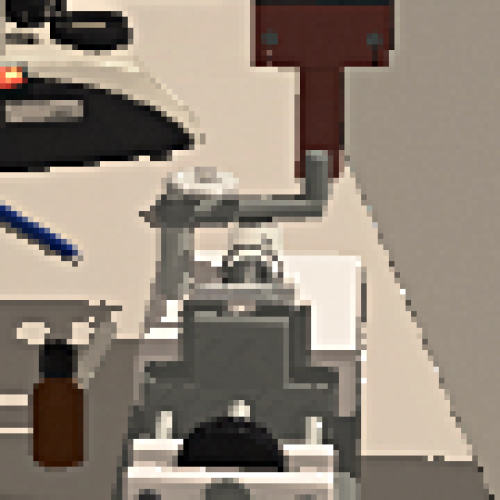

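The clamp is swinging closed, with the finger centred on the tab. I'll continue in small steps and watch the force.

Request:
move_arm(rows=[[0,-0.3,0,0,0],[0,-0.2,0,0,0],[0,-0.1,0,0,0],[0,0,0,0,0]])

```text
t: 5.3
ee_pos: [469.7, -106.4, 110.7]
orientation: [-3.135, 0.197, -0.0]
ft_force: [-0.5, 0.3, 0.0]
width: 0.3
grasp_force: 0.0
```

Request:
move_arm(rows=[[0,-0.1,0,0,0],[0,-0.1,0,0,0],[0,0,0,0,0]])

```text
t: 5.68
ee_pos: [469.8, -104.4, 110.7]
orientation: [-3.135, 0.197, -0.0]
ft_force: [-0.6, 0.2, 0.4]
width: 0.4
grasp_force: 0.2
```

Request:
move_arm(rows=[[0,-0.1,0,0,0],[0,-0.1,0,0,0],[0,0,0,0,0]])

```text
t: 6.05
ee_pos: [470.1, -102.4, 110.7]
orientation: [-3.135, 0.197, -0.0]
ft_force: [-0.9, 0.0, -0.4]
width: 0.4
grasp_force: 0.1
```

Request:
move_arm(rows=[[0,-0.1,0,0,0],[0,0,0,0,0]])

```text
t: 6.3
ee_pos: [470.2, -101.4, 110.7]
orientation: [-3.135, 0.197, -0.0]
ft_force: [-1.0, 0.2, 0.0]
width: 0.5
grasp_force: 0.2
```

Request:
move_arm(rows=[[0,-0.1,0,0,0],[0,0,0,0,0]])

```text
t: 6.55
ee_pos: [470.3, -100.4, 110.7]
orientation: [-3.135, 0.197, -0.0]
ft_force: [-0.2, -0.7, -0.2]
width: 0.4
grasp_force: 0.2
```

Request:
move_arm(rows=[[0,-0.1,0,0,0],[0,0,0,0,0]])

```text
t: 6.8
ee_pos: [470.4, -99.4, 110.7]
orientation: [-3.135, 0.197, -0.0]
ft_force: [-0.5, -0.4, -1.1]
width: 0.6
grasp_force: 0.2
```

Run:
```python
from h import *
st()
b=optics.get_image("side")[150:240,290:380]
cv2.imwrite("pics/c.png",cv2.resize(b,(500,500),interpolation=3))
# predicted tab top px for angles
for a in (0,.1,.2):
    c,s=np.cos(q[2]),np.sin(q[2]); x,y=q[3]-72*np.cos(a),q[4]-72*np.sin(a)
    p=proj("side",[[q[0]+c*x-s*y,q[1]+s*x+c*y,128]])[0]; print(a,p,(p-[290,150])*5.556)
```

```text
t 6.8 pump-frame TCP [ -35.9 -101.6  110.7] yaw err deg 0.03 F [-0.5 -0.4 -1.1] w 0.6
0 [346.92939217 178.34198681] [316.29970292 157.46807873]
0.1 [346.80858095 177.53933669] [315.62847575 153.00855465]
0.2 [346.43330307 176.74821456] [313.54343186 148.61308009]
```

Request:
move_arm(rows=[[0,-0.1,0,0,0],[0,-0.1,0,0,0],[0,0,0,0,0]])

```text
t: 7.22
ee_pos: [470.6, -97.5, 110.7]
orientation: [3.135, -0.197, -0.0]
ft_force: [-0.3, -0.9, 0.4]
width: 0.4
grasp_force: 0.7
```

Request:
move_arm(rows=[[0,-0.1,0,0,0],[0,0,0,0,0]])

```text
t: 7.48
ee_pos: [470.6, -97.2, 110.7]
orientation: [3.134, -0.196, -0.0]
ft_force: [-2.3, -7.0, 1.1]
width: 0.2
grasp_force: 3.3
```

Request:
move_arm(rows=[[0,-0.1,0,0,0],[0,0,0,0,0]])

```text
t: 7.72
ee_pos: [470.7, -96.9, 110.7]
orientation: [3.133, -0.195, -0.0]
ft_force: [-2.5, -10.4, 1.0]
width: 0.3
grasp_force: 5.9
```

Request:
move_arm(rows=[[0,1.0,0,0,0],[0,1.0,-1,0,0],[0,0,-4,0,0],[0,0,-3,0,0],[0.5,-4.1,0,0,0],[0.5,-4.1,0,0,0],[0.5,-4.1,0,0,0],[0.5,-4.1,0,0,0],[0.5,-4.1,0,0,0],[0,-4.1,0,0,0]])

```text
t: 8.98
ee_pos: [524.7, 126.8, 191.5]
orientation: [-3.135, 0.197, -0.002]
ft_force: [0.9, -1.1, 0.8]
width: 0.5
grasp_force: 0.0
```

Run:
```python
from h import *
st()
a=np.mean([optics.get_image("top") for _ in range(4)],0).astype(np.uint8);b=optics.get_image("side")
cv2.imwrite("pics/d_raw.png",a)
A=cv2.resize(a[170:250,255:375],(800,533),interpolation=3)
cv2.imwrite("pics/d.png",A)
```

```text
t 8.97 pump-frame TCP [-10.5 129.6 191.5] yaw err deg 0.0 F [ 0.9 -1.1  0.8] w 0.5
```

View pics/d.png

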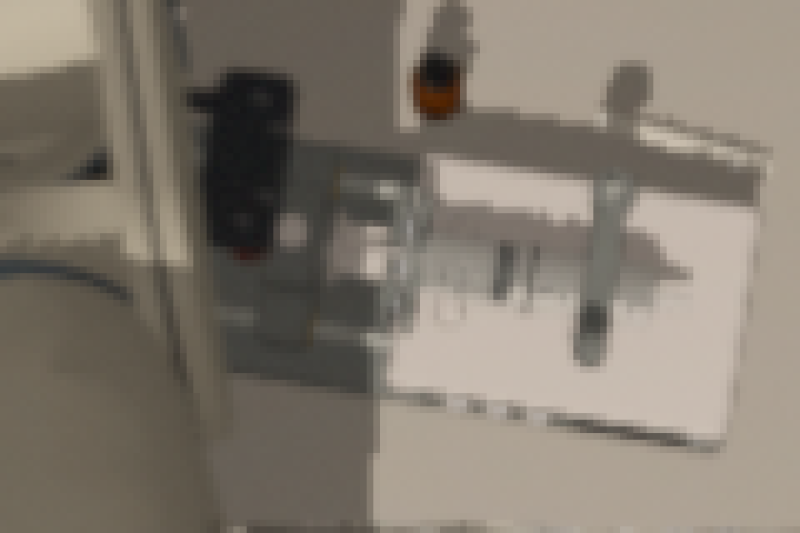

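The clamp now lies square across the barrel, with the tab at crop (590,335), and the pump hasn't moved. The seal is at crop x of about 493–513 and the ring at about 527. Next I'll measure the profiles.

```bash
cat >> h.py <<'E'
def prof(im,ys,xs=np.arange(-7,8,1.),z=90.):
    c,s=np.cos(q[2]),np.sin(q[2]); X,Y=np.meshgrid(xs,ys)
    W=np.c_[(q[0]+c*X-s*Y).ravel(),(q[1]+s*X+c*Y).ravel(),np.full(X.size,z)]
    p=proj("top",W).astype(np.float32).reshape(X.shape+(2,))
    return cv2.remap(im.astype(np.float32).mean(2),p[...,0],p[...,1],cv2.INTER_CUBIC)
E
python3 - <<'E'
from h import *
import sys
np.set_printoptions(linewidth=160)
a=cv2.imread("pics/d_raw.png"); b=cv2.imread("pics/top0.png")
ys=np.arange(-70,75,1.)
A=prof(a,ys,np.arange(-12,9,1.)); B=prof(b,ys,np.arange(-12,9,1.))
for i,y in enumerate(ys):
    if y<-28 or y>-2: print(int(y),A[i,::4].round().astype(int),"|",B[i,::4].round().astype(int))
E
```

```text
-70 [167 150 142 134 123 114] | [132 142 141 133 124 113]
-69 [168 150 142 134 124 114] | [133 143 141 134 124 114]
-68 [172 151 143 134 124 113] | [137 145 141 134 124 114]
-67 [175 152 143 134 124 113] | [140 146 141 134 124 114]
-66 [178 149 143 134 124 113] | [142 144 141 134 123 113]
-65 [178 145 143 134 124 114] | [141 140 142 134 123 112]
-64 [178 141 143 135 125 114] | [141 136 142 134 123 112]
-63 [177 138 143 135 124 114] | [140 133 143 134 123 112]
-62 [176 136 144 136 124 114] | [139 132 143 134 124 113]
-61 [174 136 144 136 124 114] | [142 133 144 134 124 113]
-60 [174 138 144 136 125 115] | [150 136 143 134 125 114]
-59 [173 142 143 131 123 114] | [157 140 142 130 122 114]
-58 [168 143 142 126 115 108] | [159 142 140 124 114 108]
-57 [154 137 136 119 106  98] | [150 136 134 119 105  98]
-56 [141 125 125 113  99  90] | [138 125 124 112  98  90]
-55 [139 118 115 108  98  88] | [137 118 114 108  96  88]
-54 [148 122 111 108 101  93] | [147 122 110 107  99  93]
-53 [162 134 117 111 107 101] | [161 134 116 110 105 101]
-52 [175 146 125 119 113 108] | [174 145 124 117 112 108
[... 4699 characters left out ...]
42 41 36] | [104 106 107 116 111  96]
62 [49 35 31 32 34 32] | [102 105 105 107 100  88]
63 [46 32 29 28 27 28] | [101 106 108 103  91  79]
64 [42 28 26 27 26 26] | [102 111 112 102  87  72]
65 [40 27 25 26 25 26] | [105 117 116 101  85  68]
66 [36 26 24 26 24 25] | [108 124 120 102  82  64]
67 [34 26 24 27 25 25] | [111 130 124 103  81  63]
68 [34 27 25 28 27 25] | [113 134 125 103  84  64]
69 [32 27 26 29 30 25] | [115 137 125 103  87  65]
70 [31 27 27 31 32 25] | [116 140 125 103  92  67]
71 [30 27 28 33 35 26] | [117 141 125 104  97  67]
72 [32 27 28 35 37 26] | [117 140 125 104 100  67]
73 [35 27 28 36 39 25] | [116 140 126 105 101  66]
74 [38 27 28 36 40 25] | [115 138 127 105  97  64]
```

Request:
move_arm(rows=[[-0.2,0.2,5,0,0],[0,0,4,0,0],[0,0,1.5,0,0],[0,0,0.4,0,0],[0,0,0,0,0]])

```text
t: 9.85
ee_pos: [522.6, 123.7, 82.6]
orientation: [-3.135, 0.198, -0.002]
ft_force: [-1.1, 0.3, 0.9]
width: 0.4
grasp_force: 0.0
```

Request:
move_arm(rows=[[0,0,0.2,0,0],[0,0,0,0,0]])

```text
t: 10.1
ee_pos: [522.2, 124.0, 80.4]
orientation: [-3.135, 0.197, -0.002]
ft_force: [0.0, 1.2, -0.4]
width: 0.4
grasp_force: 0.0
```

Request:
move_arm(rows=[[0,0,0.1,0,0],[0,0,0,0,0]])

```text
t: 10.35
ee_pos: [521.7, 123.9, 78.8]
orientation: [-3.135, 0.197, -0.0]
ft_force: [-1.0, -0.2, -0.7]
width: 0.7
grasp_force: 0.0
```

Request:
move_arm(rows=[[0,0,0.1,0,0],[0,0,0,0,0]])

```text
t: 10.6
ee_pos: [521.9, 123.9, 78.1]
orientation: [-3.135, 0.197, -0.0]
ft_force: [-1.6, 0.9, 4.7]
width: 0.6
grasp_force: 2.9
```

Request:
move_arm(rows=[[0.3,0,0.1,0,0],[0,0,0,0,0]])

```text
t: 10.85
ee_pos: [525.7, 123.4, 78.1]
orientation: [-3.135, 0.197, -0.003]
ft_force: [-2.5, -1.8, 15.2]
width: 0.4
grasp_force: 7.6
```

Request:
move_arm(rows=[[0.2,0,-0.05,0,0],[0.4,0,0,0,0],[0.4,0,0,0,0]])

```text
t: 11.22
ee_pos: [535.3, 122.0, 78.4]
orientation: [3.135, -0.197, 0.002]
ft_force: [-2.7, -1.7, 11.5]
width: 0.3
grasp_force: 6.4
```

Request:
move_arm(rows=[[0.4,0,0,0,0],[0.3,0,0,0,0],[0,0,0,0,0]])

```text
t: 11.6
ee_pos: [542.6, 121.0, 78.4]
orientation: [3.135, -0.197, 0.003]
ft_force: [-0.6, -3.1, 12.2]
width: 0.1
grasp_force: 5.6
```

Run:
```python
from h import *
st()
for _ in range(2): a=optics.get_image("top")
a=np.mean([optics.get_image("top") for _ in range(4)],0).astype(np.uint8)
cv2.imwrite("pics/e_raw.png",a); b=cv2.imread("pics/d_raw.png")
print("F",get_obs()["ft_force"],cv2.absdiff(a,b)[195:235,310:375].mean())
ys=np.arange(30,66,1.)
A=prof(a,ys,np.arange(-30,-12,1.),100).mean(1);B=prof(b,ys,np.arange(-30,-12,1.),100).mean(1)
print([(int(y),int(u),int(v)) for y,u,v in zip(ys,A,B)])
```

```text
t 11.6 pump-frame TCP [  8.1 126.1  78.4] yaw err deg 0.03 F [-0.6 -3.1 12.2] w 0.1
F [-0.3005048  -2.61524325 11.96736809] 3.7552564102564103
[(30, 95, 77), (31, 97, 78), (32, 95, 76), (33, 88, 73), (34, 79, 68), (35, 70, 64), (36, 63, 61), (37, 59, 59), (38, 56, 58), (39, 56, 58), (40, 58, 58), (41, 59, 58), (42, 59, 59), (43, 59, 60), (44, 59, 61), (45, 59, 61), (46, 59, 62), (47, 59, 61), (48, 58, 61), (49, 58, 61), (50, 57, 61), (51, 56, 61), (52, 56, 61), (53, 56, 61), (54, 55, 61), (55, 55, 61), (56, 55, 61), (57, 56, 61), (58, 56, 60), (59, 57, 59), (60, 59, 58), (61, 59, 58), (62, 60, 58), (63, 62, 58), (64, 65, 58), (65, 68, 58)]
```

Request:
move_arm(rows=[[0,0,-0.5,0,0],[-2.1,0,0,0,0],[0,0,0,0,0],[0,0,0.48,0,0],[0,0,0,0,0],[0.5,0,0,0,0],[0.5,0,0,0,0],[0.5,0,0,0,0],[0.6,0,0,0,0],[0,0,0,0,0]])

```text
t: 13.15
ee_pos: [543.8, 121.1, 78.3]
orientation: [-3.135, 0.197, -0.005]
ft_force: [0.9, -2.8, 9.9]
width: 0.2
grasp_force: 5.1
```

```bash
cat >> h.py <<'E'
from scipy.special import erf
from scipy.optimize import least_squares
Phi=lambda t:.5*(1+erf(t/2**.5))
def seal(im,fix=None,xs=(-9,8),verb=True):
    """fit on raw pixels: returns front, back, ring"""
    v,u=np.mgrid[195:235,318:345]; 
    pts=np.array([P(atz("top",(a,b),89.)) for a,b in zip(u.ravel(),v.ravel())])
    I=im[195:235,318:345].astype(float).mean(2).ravel()
    m=(pts[:,0]>xs[0])&(pts[:,0]<xs[1])&(pts[:,1]>-69)&(pts[:,1]<-24); x,y,I=pts[m,0],pts[m,1],I[m]
    def f(p):
        fr,bk,r,s,A,C,b0,b1,b2,b3=p if fix is None else np.r_[p[0],p[0]+fix[0],fix[1],fix[2],p[1:]]
        bg=b0+b1*x+b2*x*x+b3*(y+45)
        return bg*(1-A*(Phi((y-fr)/s)-Phi((y-bk)/s)))*(1-C*np.exp(-.5*((y-r)/s)**2))-I
    p0=[-46.7,-39.3,-55,1.5,.4,.2,130,-1,0,0] if fix is None else [-49,.4,.2,130,-1,0,0]
    if fix is not None:
        best=min((least_squares(f,[g]+p0[1:],loss="soft_l1",f_scale=3) for g in np.arange(-58,-44,2.)),key=lambda r:r.cost)
    else: best=least_squares(f,p0,loss="soft_l1",f_scale=3)
    J=best.jac; cov=np.linalg.inv(J.T@J)*2*best.cost/m.sum()
    if verb: print("fit",best.x.round(3),"sd",np.sqrt(np.diag(cov))[:4].round(2))
    return best.x
E
python3 - <<'E'
from h import *
st()
a=np.mean([optics.get_image("top") for _ in range(4)],0).astype(np.uint8)
cv2.imwrite("pics/f_raw.png",a)
for n in ("top0","d_raw","e_raw","f_raw"): 
    im=cv2.imread(f"pics/{n}.png"); print(n); seal(im); seal(im,xs=(-5,10))
A=cv2.resize(np.vstack([cv2.imread("pics/e_raw.png")[185:235,275:355],a[185:235,275:355]]),(480,600),interpolation=3); cv2.imwrite("pics/f.png",A)
E
```

```text
t 13.15 pump-frame TCP [  9.3 126.3  78.3] yaw err deg 0.02 F [ 0.9 -2.8  9.9] w 0.2
top0
fit [-4.66790e+01 -3.85990e+01 -5.44350e+01  1.91500e+00  3.98000e-01
  2.16000e-01  1.34798e+02 -2.02000e+00 -7.10000e-02  5.80000e-02] sd [0.17 0.16 0.16 0.12]
fit [-4.67720e+01 -3.87940e+01 -5.45590e+01  2.04400e+00  3.99000e-01
  2.23000e-01  1.34326e+02 -2.05100e+00 -2.10000e-02  5.50000e-02] sd [0.22 0.21 0.15 0.13]
d_rawTraceback (most recent call last):
  File "<stdin>", line 6, in <module>
  File "h.py", line 36, in seal
    pts=np.array([P(atz("top",(a,b),89.)) for a,b in zip(u.ravel(),v.ravel())])
                    ~~~^^^^^^^^^^^^^^^^^
  File "h.py", line 12, in atz
    t,v=ray(n,p); return t+v*(z-t[2])/v[2]
        ~~~^^^^^
  File "h.py", line 9, in ray
    K,d,Rm,t=cal(n); u=cv2.undistortPoints(np.array([[p]],float),K,d)[0,0]
             ~~~^^^
  File "h.py", line 5, in cal
    c=optics.calibration(n); K=np.array(c["camera_matrix"]); d=np.array(c["distortion"]); o=np.array(c["orientation"],float)
ValueError: time passes only in moves, steps and waits
```

```bash
sed -i 's/^def cal(n):/import functools\n@functools.lru_cache(None)\ndef cal(n):/' h.py
python3 - <<'E'
from h import *
a=cv2.imread("pics/f_raw.png")
for n in ("d_raw","e_raw","f_raw"): 
    im=cv2.imread(f"pics/{n}.png"); print(n); seal(im); seal(im,xs=(-5,10))
A=cv2.resize(np.vstack([cv2.imread("pics/e_raw.png")[185:235,275:355],a[185:235,275:355]]),(480,600),interpolation=3); cv2.imwrite("pics/f.png",A)
E
```

```text
d_raw
fit [-4.67380e+01 -3.86200e+01 -5.44510e+01  1.94300e+00  4.00000e-01
  2.15000e-01  1.35915e+02 -2.06000e+00 -7.10000e-02  6.00000e-02] sd [0.18 0.16 0.16 0.11]
fit [-4.68660e+01 -3.87640e+01 -5.45700e+01  2.04300e+00  3.96000e-01
  2.21000e-01  1.35421e+02 -2.05600e+00 -2.60000e-02  5.90000e-02] sd [0.23 0.21 0.14 0.13]
e_raw
fit [-4.68080e+01 -3.85650e+01 -5.44370e+01  1.94400e+00  3.99000e-01
  2.17000e-01  1.32538e+02 -2.02800e+00 -6.70000e-02  5.90000e-02] sd [0.18 0.16 0.16 0.11]
fit [-4.69150e+01 -3.87420e+01 -5.45580e+01  2.05700e+00  4.00000e-01
  2.24000e-01  1.32092e+02 -2.04300e+00 -1.80000e-02  5.90000e-02] sd [0.22 0.2  0.14 0.12]
f_raw
fit [-4.6686e+01 -3.8609e+01 -5.4404e+01  1.9830e+00  4.0400e-01  2.1200e-01
  1.3256e+02 -2.0190e+00 -6.7000e-02  6.2000e-02] sd [0.19 0.17 0.17 0.11]
fit [-4.68790e+01 -3.87650e+01 -5.45530e+01  2.07500e+00  3.99000e-01
  2.21000e-01  1.32114e+02 -2.03200e+00 -2.00000e-02  6.10000e-02] sd [0.23 0.21 0.14 0.12]
```

View pics/f.png

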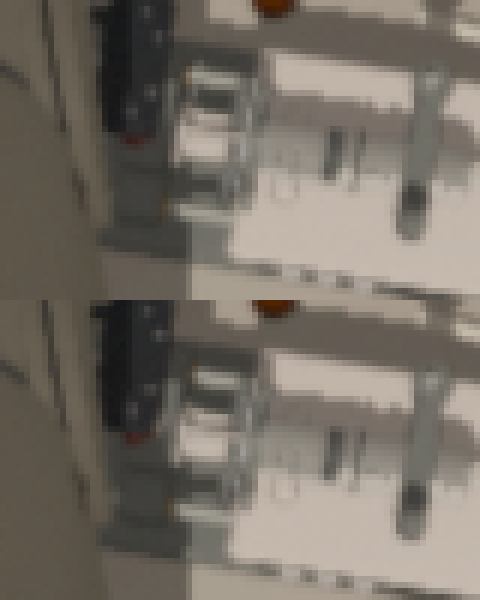

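The seal hasn't moved yet (front at −46.8, ring at −54.5, so 7.7 mm to go). I'll keep stroking.

Request:
move_arm(rows=[[0,0,-0.5,0,0],[-2.2,0,0,0,0],[0,0,0,0,0],[0,0,0.5,0,0],[0,0,0,0,0],[0.5,0,0,0,0],[0.5,0,0,0,0],[0.6,0,0,0,0],[0.6,0,0,0,0],[0,0,0,0,0]])

```text
t: 14.6
ee_pos: [544.0, 121.1, 78.3]
orientation: [-3.135, 0.197, -0.005]
ft_force: [-0.3, -2.6, 10.2]
width: 0.6
grasp_force: 5.2
```

```bash
cat > m.py <<'E'
from h import *
import sys
st()
a=np.mean([optics.get_image("top") for _ in range(5)],0).astype(np.uint8)
cv2.imwrite(f"pics/{sys.argv[1]}_raw.png",a)
seal(a); seal(a,xs=(-5,10)); seal(a,fix=(8.1,-54.5,1.98))
# pusher / flange edges: front of block off-axis, and flange/plunger on axis
ys=np.arange(20,60,2.)
print("x-25",prof(a,ys,np.arange(-30,-20,1.),95).mean(1).astype(int)); print("x0",prof(a,ys,np.arange(-5,6,1.),95).mean(1).astype(int))
E
python3 m.py g
```

```text
t 14.6 pump-frame TCP [  9.4 126.4  78.3] yaw err deg 0.02 F [-0.3 -2.6 10.2] w 0.6
fit [-4.85170e+01 -3.98780e+01 -5.45580e+01  1.74000e+00  3.81000e-01
  2.33000e-01  1.32878e+02 -1.90000e+00 -8.80000e-02  6.20000e-02] sd [0.16 0.17 0.15 0.11]
fit [-4.85160e+01 -4.01790e+01 -5.46800e+01  1.75500e+00  3.86000e-01
  2.44000e-01  1.32175e+02 -1.99900e+00 -3.40000e-02  6.10000e-02] sd [0.22 0.22 0.11 0.12]
fit [-4.82270e+01  4.08000e-01  2.19000e-01  1.33062e+02 -1.90000e+00
 -8.90000e-02  5.80000e-02] sd [0.1  0.01 0.01 0.58]
x-25 [79 80 74 67 65 62 64 72 68 61 58 57 56 57 56 56 56 57 59 61]
x0 [153 156 156 146 145 137 117 106 114 125 122 106  79  56  43  42  42  48
  55  52]
```

Request:
move_arm(rows=[[0,0,-0.5,0,0],[-2.2,0,0,0,0],[0,0,0,0,0],[0,0,0.5,0,0],[0,0,0,0,0],[0.5,0,0,0,0],[0.5,0,0,0,0],[0.6,0,0,0,0],[0.6,0,0,0,0],[0,0,0,0,0]])

```text
t: 16.1
ee_pos: [544.0, 121.1, 78.3]
orientation: [-3.135, 0.197, -0.005]
ft_force: [-0.1, -2.8, 10.5]
width: 0.1
grasp_force: 5.2
```

```bash
python3 m.py h
```

```text
t 16.1 pump-frame TCP [  9.4 126.4  78.3] yaw err deg 0.02 F [-0.1 -2.8 10.5] w 0.1
fit [-5.17450e+01 -4.28480e+01 -5.47540e+01  1.43800e+00  3.56000e-01
  2.63000e-01  1.32743e+02 -1.90100e+00 -1.00000e-01  5.50000e-02] sd [0.29 0.17 0.12 0.12]
fit [-5.1799e+01 -4.2915e+01 -5.4804e+01  1.4340e+00  3.5900e-01  2.6900e-01
  1.3209e+02 -2.0480e+00 -3.5000e-02  6.0000e-02] sd [0.27 0.17 0.1  0.1 ]
fit [-5.11010e+01  3.90000e-01  2.16000e-01  1.33018e+02 -1.88200e+00
 -1.00000e-01  5.30000e-02] sd [0.14 0.01 0.02 0.65]
x-25 [79 79 76 69 66 78 84 81 72 62 57 56 57 57 56 56 58 60 62 62]
x0 [153 155 150 142 130 111 107 116 144 161 143 114  81  56  43  40  41  49
  55  51]
```

Request:
move_arm(rows=[[0,0,-0.5,0,0],[-1.7,0,0,0,0],[0,0,0,0,0],[0,0,0.5,0,0],[0,0,0,0,0],[0.5,0,0,0,0],[0.5,0,0,0,0],[0.4,0,0,0,0],[0,0,0,0,0]])

```text
t: 17.48
ee_pos: [539.9, 121.5, 78.4]
orientation: [-3.135, 0.197, -0.003]
ft_force: [-1.1, -3.0, 12.2]
width: 0.8
grasp_force: 6.2
```

```bash
python3 m.py i
cat > j.py <<'E'
from h import *
import sys
names=["top0","d_raw","e_raw","f_raw","g_raw","h_raw"]+[n+"_raw" for n in sys.argv[1].split(",")]
roll=[float(v) for v in sys.argv[2].split(",")]  # expected motion after g: h,i,...
v,u=np.mgrid[195:235,318:345]
pts=np.array([P(atz("top",(a,b),89.)) for a,b in zip(u.ravel(),v.ravel())])
m=(pts[:,0]>-9)&(pts[:,0]<9)&(pts[:,1]>-69)&(pts[:,1]<-24); x,y=pts[m,0],pts[m,1]
D=[cv2.imread(f"pics/{n}.png")[195:235,318:345].astype(float).mean(2).ravel()[m] for n in names]
D=[d*D[0].mean()/d.mean() if 0 else d for d in D]
idx=[0,0,0,0]+list(range(1,len(names)-3)); nf=max(idx)+1
def run(pr):
    def f(p):
        w,r,s,sr,A,C,b1,b2,b3,k=p[:10]; F=p[10:10+nf]; G=p[10+nf:]; out=[]
        for i,I in enumerate(D):
            fr=F[idx[i]]; sh=(1+b1*x+b2*x*x+b3*(y+45))
            out.append(G[i]*sh*(1-(A+k*x)*(Phi((y-fr)/s)-Phi((y-fr-w)/s)))*(1-C*np.exp(-.5*((y-r)/sr)**2))-I)
        dm=F[1]-F[2:]
        return np.concatenate(out+[ (dm-np.cumsum(roll))*pr])
    p0=np.r_[8.1,-54.6,1.7,1.7,.4,.22,-.014,0,0,0,-46.8,-48.5,-48.5-np.cumsum(roll),[132]*len(D)]
    b=least_squares(f,p0,loss="soft_l1",f_scale=4); p=b.x
    cov=np.linalg.inv(b.jac.T@b.jac)*2*b.cost/b.fun.size; sd=np.sqrt(np.diag(cov))
    print("prior",pr,"w,r,s,sr",p[:4].round(2),"fronts",p[10:10+nf].round(2),"remaining",(p[10+nf-1]-p[1]).round(2),"sd",sd[1].round(2),sd[10:10+nf].round(2),"cost",b.cost.round(0))
run(0.); run(30.)
E
python3 j.py i 2.38,1.52
```

```text
t 17.48 pump-frame TCP [  5.3 126.3  78.4] yaw err deg 0.03 F [-1.1 -3.  12.2] w 0.8
fit [-4.59790e+01 -4.58030e+01 -4.97390e+01  4.33900e+00 -3.54800e+00
  4.32000e-01  1.33651e+02 -1.80300e+00 -1.07000e-01  3.60000e-02] sd [9.6273e+02 9.2763e+02 8.2000e-01 5.0000e-01]
fit [-4.61100e+01 -4.59080e+01 -4.95180e+01  4.52200e+00 -6.88200e+00
  4.59000e-01  1.32763e+02 -1.89000e+00 -5.10000e-02  3.10000e-02] sd [407.04 391.93   0.67   0.44]
fit [-5.30590e+01  4.05000e-01  1.98000e-01  1.33162e+02 -1.80900e+00
 -1.07000e-01  5.30000e-02] sd [0.12 0.01 0.02 0.56]
x-25 [77 71 64 70 82 90 89 82 71 62 58 56 56 56 56 58 60 62 62 62]
x0 [151 145 146 145 123 109 115 144 167 166 143 109  74  52  42  41  42  49
  56  57]
prior 0.0 w,r,s,sr [  8.06 -54.62   1.98   1.63] fronts [-46.73 -48.25 -51.12 -52.96] remaining 1.66 sd 0.04 [0.09 0.12 0.14 0.13] cost 2707.0
prior 30.0 w,r,s,sr [  8.01 -54.61   2.     1.63] fronts [-46.71 -48.45 -50.96 -52.79] remaining 1.82 sd 0.04 [0.1  0.12 0.13 0.13] cost 2789.0
```

Run:
```python
from h import *
out=[]
for n in ("top0","g_raw","h_raw","i_raw"):
    p=prof(cv2.imread(f"pics/{n}.png"),np.arange(65,-66,-.25),np.arange(20,-34,-.5),92.).T
    p=cv2.resize(p,(786,140),interpolation=1); p=np.clip(p,0,255)
    for y in range(-60,61,10): cv2.line(p,(int((65-y)*6),0),(int((65-y)*6),5),255,1)
    out.append(p)
cv2.imwrite("pics/k.png",np.vstack(out))
```

```text
[ WARN:0@0.269] global loadsave.cpp:1063 imwrite_ Unsupported depth image for selected encoder is fallbacked to CV_8U.
```

View pics/k.png

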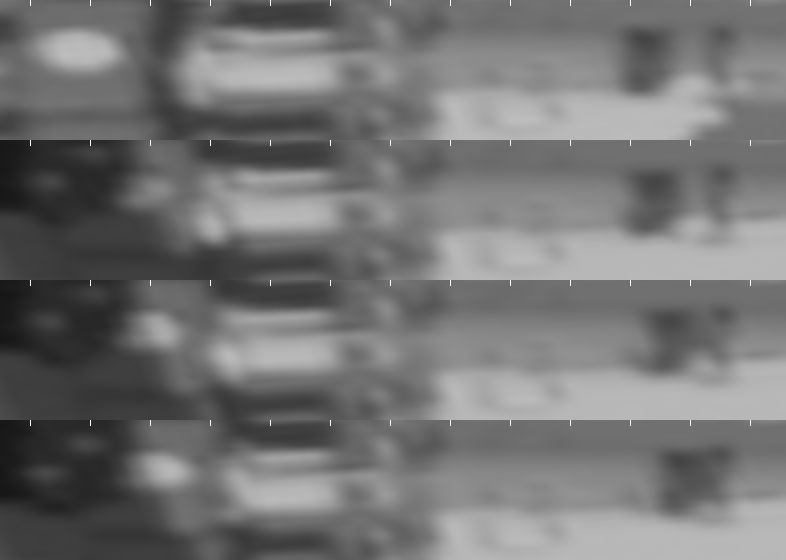

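Request:
move_arm(rows=[[0,0,-0.5,0,0],[-1.1,0,0,0,0],[0,0,0,0,0],[0,0,0.5,0,0],[0,0,0,0,0],[0.3,0,0,0,0],[0.3,0,0,0,0],[0,0,0,0,0]])

```text
t: 18.73
ee_pos: [534.8, 122.3, 78.4]
orientation: [-3.135, 0.197, -0.003]
ft_force: [-1.8, -2.4, 13.0]
width: 0.3
grasp_force: 6.5
```

```bash
sed -i 's/w,r,s,sr,A,C,b1,b2,b3,k=p\[:10\]; F=p\[10:10+nf\]; G=p\[10+nf:\]/w,r,s,sr,A,C,b1,b2,b3,k=p[:10]; F=p[10:10+nf]; G=p[10+nf:-1]; sf=p[-1]/; s/Phi((y-fr)\/s)/Phi((y-fr)\/sf)/; s/\[132\]\*len(D)\]/[132]*len(D),1.8]/; s/"cost"/"sf",p[-1].round(2),"cost"/' j.py
python3 m.py l | head -1; python3 j.py i,l 2.38,1.52,.65;python3 j.py i,l 2.8,1.8,.78
```

```text
t 18.73 pump-frame TCP [1.000e-01 1.264e+02 7.840e+01] yaw err deg 0.03 F [-1.8 -2.4 13. ] w 0.3
prior 0.0 w,r,s,sr [  8.02 -54.59   1.85   1.63] fronts [-46.71 -48.23 -51.1  -52.94 -53.8 ] remaining 0.79 sd 0.05 [0.1  0.13 0.14 0.14 0.15] sf 2.12 cost 3225.0
prior 30.0 w,r,s,sr [  7.98 -54.59   1.86   1.63] fronts [-46.69 -48.52 -50.99 -52.77 -53.56] remaining 1.03 sd 0.05 [0.1  0.12 0.13 0.14 0.16] sf 2.13 cost 3372.0
prior 0.0 w,r,s,sr [  8.02 -54.59   1.85   1.63] fronts [-46.71 -48.23 -51.1  -52.94 -53.8 ] remaining 0.79 sd 0.05 [0.1  0.13 0.14 0.14 0.15] sf 2.12 cost 3225.0
prior 30.0 w,r,s,sr [  8.02 -54.59   1.84   1.63] fronts [-46.71 -48.29 -51.1  -52.92 -53.72] remaining 0.87 sd 0.05 [0.1  0.11 0.12 0.12 0.13] sf 2.12 cost 3231.0
```

Request:
move_arm(rows=[[0.2,0,0,0,0],[0.25,0,0,0,0],[0,0,0,0,0],[0,0,-0.5,0,0],[0,0,-3,0,0],[0,0,-5,0,0],[0,0,-5,0,0],[0,0,0,0,0]])

```text
t: 19.98
ee_pos: [540.6, 122.4, 216.1]
orientation: [-3.133, 0.197, -0.011]
ft_force: [-0.5, 0.3, 0.1]
width: 0.5
grasp_force: 0.0
```

```bash
python3 m.py n | head -1; python3 j.py i,l,n 2.8,1.8,.78,.6
python3 - <<'E'
from h import *
out=[]
for n in ("top0","i_raw","l_raw","n_raw"):
    p=prof(cv2.imread(f"pics/{n}.png"),np.arange(-25,-70,-.25),np.arange(14,-24,-.5),90.).T
    p=np.clip(cv2.resize(p,(720,150),interpolation=1)*1.3,0,255)
    cv2.line(p,(int((-25+54.6)*16),120),(int((-25+54.6)*16),150),0,1)
    out.append(p)
cv2.imwrite("pics/o.png",np.vstack(out).astype(np.uint8))
E
```

```text
t 19.98 pump-frame TCP [  5.9 127.2 216.1] yaw err deg 0.03 F [-0.5  0.3  0.1] w 0.5
prior 0.0 w,r,s,sr [  8.   -54.55   1.84   1.64] fronts [-46.7  -48.21 -51.08 -52.93 -53.79 -54.04] remaining 0.51 sd 0.05 [0.09 0.12 0.14 0.13 0.15 0.14] sf 2.05 cost 3729.0
prior 30.0 w,r,s,sr [  7.99 -54.55   1.84   1.64] fronts [-46.69 -48.24 -51.06 -52.88 -53.69 -54.13] remaining 0.42 sd 0.05 [0.09 0.1  0.12 0.11 0.12 0.12] sf 2.05 cost 3743.0
```

View pics/o.png

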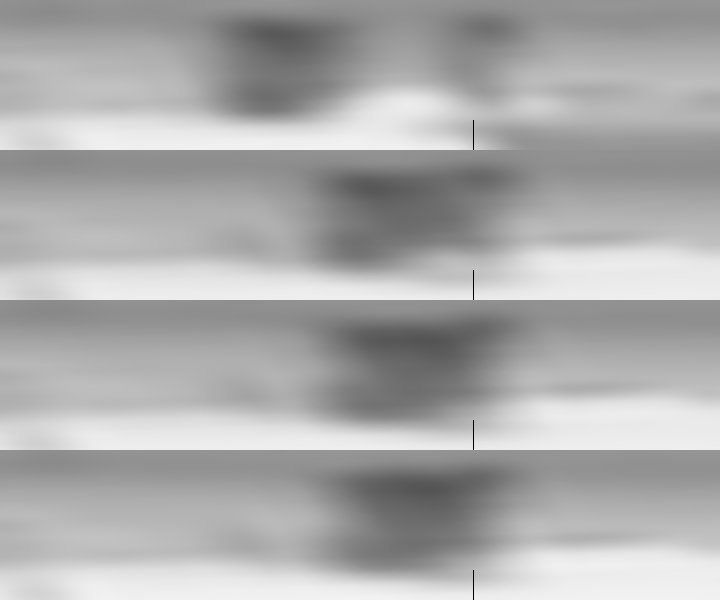

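Bottom strip: the seal's front edge nearly coincides with the ring line, with about 0.4 mm left. I'll make one last small roll of 2.5 mm.

Request:
move_arm(rows=[[-0.6,0,5,0,0],[0,0,5,0,0],[0,0,3,0,0],[0,0,0,0,0],[0,0,0.5,0,0],[0,0,0,0,0],[0.25,0,0,0,0],[0,0,0,0,0]])

```text
t: 21.22
ee_pos: [535.3, 121.9, 78.3]
orientation: [3.135, -0.197, 0.002]
ft_force: [-1.8, -4.2, 15.6]
width: 0.2
grasp_force: 7.8
```

Request:
move_arm(rows=[[0,0,-0.5,0,0],[0,0,-3,0,0],[0,0,-5,0,0],[0,0,-5,0,0],[0,0,0,0,0]])

```text
t: 21.85
ee_pos: [536.8, 122.7, 215.7]
orientation: [-3.134, 0.197, -0.01]
ft_force: [0.2, -0.4, -0.2]
width: 0.5
grasp_force: 0.0
```

```bash
python3 m.py p | head -1; python3 j.py i,l,n,p 2.8,1.8,.78,.5,.28
```

```text
t 21.85 pump-frame TCP [  2.1 127.1 215.7] yaw err deg 0.02 F [ 0.2 -0.4 -0.2] w 0.5
prior 0.0 w,r,s,sr [  7.91 -54.52   1.86   1.65] fronts [-46.65 -48.17 -51.03 -52.88 -53.75 -54.   -54.25] remaining 0.27 sd 0.05 [0.09 0.12 0.14 0.13 0.15 0.14 0.14] sf 2.02 cost 4223.0
prior 30.0 w,r,s,sr [  7.91 -54.52   1.85   1.65] fronts [-46.65 -48.2  -51.01 -52.84 -53.65 -54.04 -54.31] remaining 0.21 sd 0.05 [0.09 0.1  0.11 0.11 0.12 0.12 0.12] sf 2.02 cost 4234.0Traceback (most recent call last):
  File "m.py", line 6, in <module>
    seal(a); seal(a,xs=(-5,10)); seal(a,fix=(8.1,-54.5,1.98))
    ~~~~^^^
  File "h.py", line 49, in seal
    J=best.jac; cov=np.linalg.inv(J.T@J)*2*best.cost/m.sum()
                    ~~~~~~~~~~~~~^^^^^^^
    ainv = _umath_linalg.inv(a, signature=signature)
    raise LinAlgError("Singular matrix")
numpy.linalg.LinAlgError: Singular matrix
```

```bash
python3 -c "
from workcell import close_job
print(close_job())"
```

```text
the job is handed in; nothing more can be done
None
```

I pushed the clamp fully closed against its stop, then rolled the wheel until the seal front stood at the ring mark (by camera about 0.2 mm short, not past it); the job is handed in, with no verdict returned.

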